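# Isolate the belt drive and hold its tensioner back

### The arm

A 6-joint arm with a two-finger parallel gripper is mounted at the origin on the work surface. World frame = base frame: x ahead of the robot, y to its left, z up, the work surface at z = 0. Lengths are in m, angles in rad, forces in N, time in s.
With the tool pointing down it reaches from about 0.35 to 0.975 m from the base axis. Payload 4.9 kg.
Tool frame: the origin (TCP) lies between the finger pads; the fingertips stand 19 mm ahead of it and the grasp point (between the pads) is the TCP; z points along the fingers, y is the line along which they close (so a half turn about z gives the same grasp; the last joint's range is limited). The gripper opens to 85 mm and grips with 20 to 120 N. Pads are 22 mm wide; open, the fingers measure 114 mm over their backs; the gripper's body (76 mm by 85 mm) begins 54 mm behind the grasp point. The pads swing forward as they close: fully open they stand 13 mm farther back than shut.
Start: joints at [-1.429, 0.053, 1.613, -0, 1.476, -0.119], TCP at [0.161, -0.604, 0.25] pointing down, gripper open.
Joint ranges: [-3.01, 3.01], [-1.01, 2.22], [0.06, 2.58], [-1.02, 4.17], [0.09, 2.62], [-3.14, 3.14]. Speed limits (rad/s): [2.57, 2.57, 3.14, 3.14, 3.14, 3.14].

### API

Orientations are given as a rotation vector (axis times angle).
In Python, from station import ctrl gives the robot as it stands. The module is installed in compiled form; this text tells all that it offers.
- The arm moves only by the tool servo_tool, never from a script. Its argument "increments" is a list that holds one entry, the list of rows, each a list of 5 numbers: the finger opening in cm, from 0 to 8.54, then the shift along the tool's x, y, z in cm, then the turn about the tool's z in degrees. A call has 1 to 5 rows; each row is the pose to reach, as a shift and turn from the pose commanded when the call began, along the tool's axes at that moment; what a row does not reach only later rows make up. A row lasts 1/10 s, in which the tool goes at most 50 mm and 8.59 degrees, less where a joint would pass 70% of its speed; a pose out of reach is approached as far as the arm can. A call with a gripper value outside its range is refused whole. The fingers move at their own pace and stop on an object; "newtons" is the grip in N (left out, the last holds). Time passes only in rows, so rows that repeat a pose let the fingers close. It gives the time, the measured TCP pose, the force, the opening and the grip force at its end, in the units of the state.
- ctrl.get_obs(): the state, without advancing time (a new reading comes with each control period).
- ctrl.get_image(name): name is "scene" or "side" or "wrist"; returns a dict with "img" (480x640x3 uint8, red, green, blue), "fx", "fy", "cx", "cy" (pixels), "rvec" (rotation vector, rad) and "tvec" (3), from world to camera coordinates, as OpenCV has them; the wrist camera has in their place "mount" (4x4, takes a point from camera to tool coordinates, whose origin is the TCP and whose axes are the flange's). Camera axes: x right, y down, z forward; pixel columns grow to the right and rows downward; lengths in m; the calibration is good to about 2 mm. A picture is of the moment at which its call begins: read the wrist's pose just before it. There is no depth.
- ctrl.finish_job(): hands the job in; it is judged then, once.
The state is a dict: "t": time; "q": joint angles; "dq": joint speeds; "effort": joint torques, N m; "tool_pos": TCP position; "tool_rot": TCP orientation; "contact_force": force on the tool from outside, world axes, zero at the start; "wrist_torque": the same for the moment, N m; "opening": finger opening in m; "grip_force": force on a finger pad.
Only numpy, scipy, OpenCV 4.12 (cv2) and the standard library are available. Lean on these libraries where they do the work, as an engineer would, in place of code of your own. Each camera call takes 0.05 s, during which the arm holds its last target. There are 200 camera calls.

### The job

The drive head on the blue plate is to get a new belt: first switch it off by throwing the isolator handle over from the robot's side to the far side. Then push the sprung tensioner arm to the right by its black post, past its click and nearly to its stop, and finish while still holding it there with the gripper's fingers on the post; it springs back if let go. Leave the loose things on the bench where they are.

Things in the scene. Friction and masses are not known exactly. Their poses are not given: they have to be found in the camera images.
- isolator (a joint): Isolator handle: flat black grip 14 mm thick, 32 wide, 42 long on an 8 mm steel shank, standing up from a grey box; its level hinge is 52 mm above the bench. Rad: 0 = ON, leaning 0.5 rad from upright to the box's -x side (robot's side); 1.0 = OFF, leaning 0.5 rad to its +x side (far side). An over-centre spring snaps it to the nearer end, where it stays; about 2 N at the tip moves it.
- isolator_tip (a point): Middle of the free end of the isolator handle, 75 mm from its hinge, about 118 mm above the bench at either end of its swing.
- isolator_box: Isolator box, grey, 80 x 60 x 50 mm high, bolted to the bench left or right of the blue plate; origin under its centre. Its x axis is the direction in which the handle is thrown from ON to OFF, z is up. The handle's hinge line runs along its y axis, straight above the origin.
- drive: Belt-drive head: blue square plate 240 x 240 x 30 mm bolted to the bench; origin under its centre, x away from the robot, y to the left, z up. It carries two low bare pulleys (top 63 mm above the bench), the tensioner arm and a small brass click pawl. The pawl only clicks, it does not lock: let go, the arm swings back to 0.
- tensioner (a joint): Sprung level arm: steel bar, top 55 mm above the bench, post at its free end. Rad: 0 = at rest, pointing from the pivot 0.40 rad to the left of the plate's -x; grows as the free end is pushed to the right (anticlockwise from above); hard stop at 0.75. Spring: 3 N at the post at 0, 9 N at 0.75; from 0.2 to 0.37 its tooth lifts the pawl (up to 3 N more); past the click by 0.56.
- post_top (a point): Centre of the top of the arm's post: plain round black upright, 22 mm in diameter, from 55 to 120 mm above the bench, to be pushed or gripped. Near its path nothing is higher than 65 mm above the bench but the arm's own white idler roller (32 mm across, top 78 mm), which stands on the arm with its rim 33 mm from the post's surface, towards the pivot.
- tens_pivot (a point): The tensioner arm's upright pivot axis, 50 mm above the bench: 60 mm from the plate's centre along its +x, and 150 mm from the post's axis.
- hexkey_a: Bystander, leave it: small L-shaped hex key, 90 x 30 mm, dark steel, lying near the isolator on its robot side; origin under its middle.
- hexkey_b: Bystander, leave it: smaller L-shaped hex key, 60 x 22 mm, lying on the blue plate's front edge; origin under its middle.
- bearing: Bystander, leave it: steel ring bearing 36 mm across, 12 mm high, lying on the far side of the isolator; origin under its middle.
- roller: Bystander, leave it: spare white plastic roller, 30 mm across, 22 mm high, standing on the blue plate near its left edge; origin under its middle.
- screwdriver: Bystander, leave it: screwdriver 160 mm long, lying on the bench in front of the blue plate; origin under its middle.
- coil_core: Bystander, leave it: copper ring core 90 mm across, 28 mm high, lying on the bench in front of the isolator; origin under its middle.
There are look-alikes about, which are no part of the job. What is meant by the isolator_box is not turquoise, and is the smaller of those in its own colour.

How it is judged:
By the outcome, as a careful person would: the job done as asked, in the order asked, and still so for the second after the job is handed in, while the arm keeps its last pose, push and grip.
It also fails if it takes over 48 s, if anything falls off the work surface, if the arm or the gripper's body presses on something with over 40 N, if the wrist force passes 120 N, or if a joint passes its speed limit or range.

## Working session

There is one attempt and no reset: what is moved stays moved. The work goes in short steps, Python scripts to look and compute and a tool call to move; the robot and the scene stay as the last step left them, time stands still between calls to the robot, and variables do not carry over. Pictures are saved under pics/ and viewed, at most 10 in all, crops included, and the job is handed in when it is done.

Besides the shell and the picture viewer there is one more tool, called after "Emit:" by a JSON object that holds its "api" and its "payload". servo_tool: Moves the arm, as the interface text tells. Its arguments: {"type":"object","properties":{"increments":{"type":"array"},"newtons":{"type":"number"}},"required":["increments"]}

```bash
mkdir -p pics
cat > h.py <<'E'
import numpy as np, cv2, json
from station import ctrl
def snap(n,f):
    o=ctrl.get_obs(); d=ctrl.get_image(n)
    cv2.imwrite(f'pics/{f}.png',d['img'][:,:,::-1])
    if 'mount' in d:
        T=np.eye(4);T[:3,:3]=cv2.Rodrigues(np.array(o['tool_rot'],float))[0];T[:3,3]=o['tool_pos']
        M=np.linalg.inv(T@np.array(d['mount'])); d['rvec']=cv2.Rodrigues(M[:3,:3])[0].ravel();d['tvec']=M[:3,3]
    c={k:np.array(d[k]).ravel().tolist() for k in('fx','fy','cx','cy','rvec','tvec')}
    json.dump(c,open(f'pics/{f}.json','w'))
def cam(f):
    c=json.load(open(f'pics/{f}.json'))
    return np.array([[c['fx'][0],0,c['cx'][0]],[0,c['fy'][0],c['cy'][0]],[0,0,1]]),cv2.Rodrigues(np.array(c['rvec']))[0],np.array(c['tvec'])
def at(f,u,v,z):
    K,R,t=cam(f); C=-R.T@t; r=R.T@np.linalg.inv(K)@[u,v,1]
    return C+r*(z-C[2])/r[2]
def proj(f,p):
    K,R,t=cam(f); q=K@(R@np.array(p)+t); return q[:2]/q[2]
def crop(f,x,y,w,h,s,o):
    cv2.imwrite(f'pics/{o}.png',cv2.resize(cv2.imread(f'pics/{f}.png')[y:y+h,x:x+w],None,fx=s,fy=s,interpolation=cv2.INTER_CUBIC))
E
python3 - <<'E'
from h import *
snap('scene','s0');snap('side','d0')
print(ctrl.get_obs())
for f in('s0','d0'):
    K,R,t=cam(f);print(-R.T@t,R[2])
E
```

```text
{'t': 0.1, 'q': array([-1.42900202e+00,  5.33109249e-02,  1.61420107e+00,  6.37293409e-06,
        1.47602997e+00, -1.18988452e-01]), 'dq': array([-0.00028591, -0.00130842, -0.00174378,  0.00012517,  0.00073994,
       -0.00127875]), 'effort': array([ 7.32420413e-04, -3.94904208e+01, -3.71364284e+01, -2.98830605e-05,
        3.95146708e-03, -6.06618968e-06]), 'tool_pos': array([ 0.16107821, -0.60331302,  0.24914698]), 'tool_rot': array([-3.11299135e+00, -4.08222426e-01,  2.49350754e-05]), 'contact_force': array([-0.22455964,  0.29221032,  0.43584055]), 'wrist_torque': array([-0.03886118,  0.02777724, -0.03756507]), 'grip_force': 0.0, 'opening': 0.08555765753924312}
[ 1.26557369 -0.30702963  1.1295149 ] [-0.55807852  0.25561775 -0.7894352 ]
[ 0.46475642 -0.78828253  0.73503422] [ 0.09087681  0.78780637 -0.60918185]
```

View pics/s0.png

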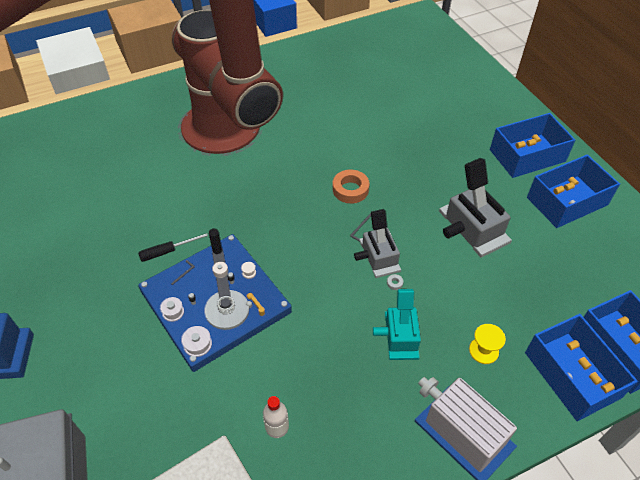

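View pics/d0.png

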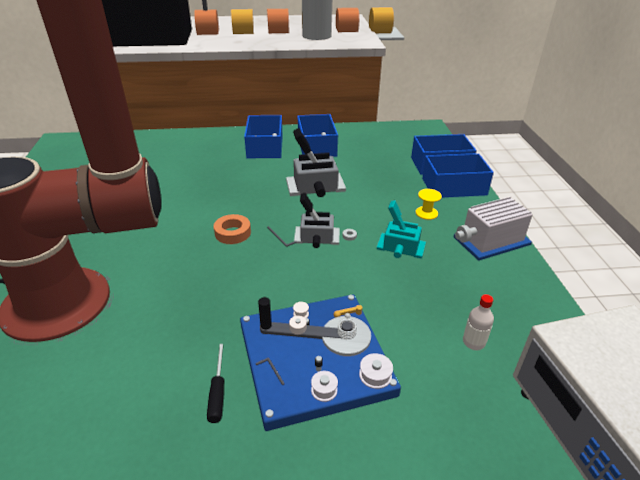

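Three isolators are visible in the scene picture: a small grey one at (380,250), a large grey one at (478,220) and a turquoise one at (403,330). The small grey one fits: it isn't turquoise, it is the smaller of the two greys, and the hex key, bearing and core lie around it. I'll confirm with enlarged crops. The plate is at about (215,300), with the black post's top at (215,234).

Run:
```python
from h import *
crop('s0',320,160,130,120,4,'a'); crop('d0',235,180,140,75,4,'b1'); crop('d0',235,280,170,150,4,'b2'); crop('s0',130,215,170,155,4,'c')
a=cv2.imread('pics/a.png');b=cv2.imread('pics/b1.png')
# left: scene crop (a) 520x480 ; side stacked 
im=np.zeros((600,800,3),np.uint8); im[:360,:390]=cv2.resize(a,(390,360)); im[:210,400:792]=cv2.resize(b,(392,210))
c=cv2.imread('pics/b2.png'); im[220:220+375,400:]=cv2.resize(c,(425,375))[:, :400]
cv2.imwrite('pics/m.png',im)
```

```text
(no output)
```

View pics/a.png

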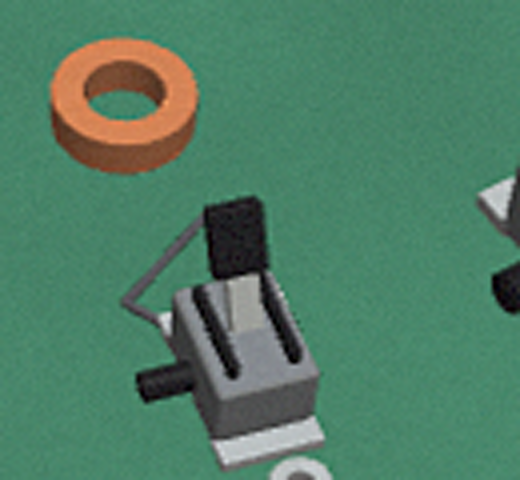

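View pics/m.png

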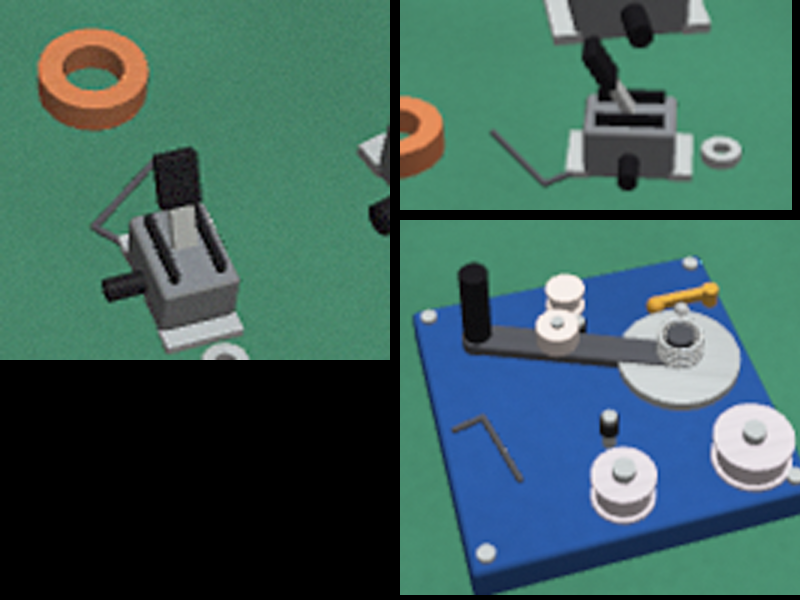

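View pics/c.png

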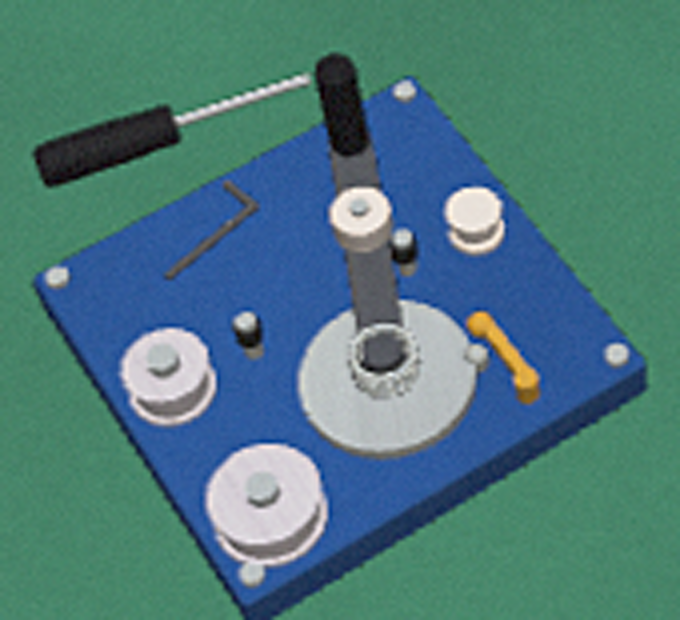

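The crops confirm it: the small grey box has the hex key on its robot side and the bearing on its far side, and its handle leans toward the robot (ON). The post top is at scene (214,231) and side (264,301). The handle tip is at scene (378.6,211) and side (303.6,195).

Run:
```python
from h import *
np.set_printoptions(precision=4,suppress=True)
def A(x,y,z): return at('s0',320+x/4,160+y/4,z)
def C(x,y,z): return at('s0',130+x/4,215+y/4,z)
def tri(a,b):
    P=[(lambda K,R,t:K@np.c_[R,t])(*cam(f)) for f in('s0','d0')]
    X=cv2.triangulatePoints(P[0],P[1],np.array(a,float),np.array(b,float));return (X[:3]/X[3]).ravel()
print('box top',[A(*p,.05) for p in((175,292),(275,270),(318,377),(215,405))])
print('tip',at('s0',378.6,210.8,.118),at('d0',303.6,195,.118),tri((378.6,210.8),(303.6,195)))
print('post',at('s0',214,230.5,.12),at('d0',264.2,300.8,.12),tri((214,230.5),(264.2,300.8)))
print('pivot',C(383,350,.06),'d',at('d0',235+(680-400)/2.5,280+(335-220)/2.5,.065))
print('plate top',[C(*p,.03) for p in((37,282),(645,370),(410,78),(250,605))])
K,R,t=cam('s0')
print('core',A(125,90,.028),'hex',A(127,300,.004),A(205,215,.004))
```

```text
box top [array([0.5311, 0.154 , 0.05  ]), array([0.5411, 0.2123, 0.05  ]), array([0.6167, 0.1966, 0.05  ]), array([0.6094, 0.1369, 0.05  ])]
tip [0.5368 0.1826 0.118 ] [0.5386 0.1855 0.118 ] [0.5384 0.1815 0.1204]
post [ 0.4383 -0.1574  0.12  ] [ 0.4406 -0.1603  0.12  ] [ 0.4394 -0.1581  0.1198]
pivot [ 0.5781 -0.1897  0.06  ] d [ 0.5881 -0.1839  0.065 ]
plate top [array([ 0.4394, -0.3394,  0.03  ]), array([ 0.6286, -0.067 ,  0.03  ]), array([ 0.3936, -0.1098,  0.03  ]), array([ 0.6691, -0.2955,  0.03  ])]
core [0.3636 0.2097 0.028 ] hex [0.4931 0.1456 0.004 ] [0.4554 0.2174 0.004 ]
```

Emit:
{"api": "servo_tool", "payload": {"increments": [[[0, 17.8, -10.9, 0, 0], [0, 17.8, -10.9, 0, 0], [0, 17.8, -10.9, 0, 0], [0, 17.8, -10.9, 0, 0], [0, 17.8, -10.9, 0, 0]]], "newtons": 40}}

```text
t: 0.6
tool_pos: [0.3076, -0.4492, 0.2498]
tool_rot: [-3.112, -0.416, -0.001]
contact_force: [-1.1, 0.4, -0.6]
opening: 0.0122
grip_force: 0.0
```

Emit:
{"api": "servo_tool", "payload": {"increments": [[[0, 17.8, -10.9, 0, 0], [0, 17.8, -10.9, 0, 0], [0, 17.8, -10.9, 0, 0], [0, 17.8, -10.9, 0, 0], [0, 17.8, -10.9, 0, 0]]]}}

```text
t: 1.1
tool_pos: [0.451, -0.2985, 0.2499]
tool_rot: [-3.113, -0.416, -0.001]
contact_force: [-0.5, -0.5, 0.6]
opening: -0.0005
grip_force: 0.0
```

Emit:
{"api": "servo_tool", "payload": {"increments": [[[0, 8, -23, 0, 0], [0, 8, -23, 0, 0], [0, 8, -23, 0, 0], [0, 8, -23, 0, 0], [0, 8, -23, 0, 0]]]}}

```text
t: 1.6
tool_pos: [0.4665, -0.0576, 0.2501]
tool_rot: [3.115, 0.407, -0.0]
contact_force: [1.4, -0.0, -0.2]
opening: 0.0005
grip_force: 0.0
```

Emit:
{"api": "servo_tool", "payload": {"increments": [[[0, 8, -22, 0, 0], [0, 8, -22, 0, 0], [0, 8, -22, 0, 0], [0, 8, -22, 0, 0], [0, 8, -22, 0, 0]]]}}

```text
t: 2.1
tool_pos: [0.4875, 0.1763, 0.2501]
tool_rot: [3.114, 0.41, -0.0]
contact_force: [0.8, 0.2, -0.5]
opening: -0.0003
grip_force: 0.0
```

Emit:
{"api": "servo_tool", "payload": {"increments": [[[0, 0, 0, 0, 26], [0, 0, 0, 0, 26], [0, 0, 0, 0, 26], [0, 0, 0, 0, 26], [0, 0, 0, 0, 26]]]}}

```text
t: 2.6
tool_pos: [0.4877, 0.1738, 0.25]
tool_rot: [3.127, -0.3, -0.0]
contact_force: [-0.1, -0.6, 0.0]
opening: 0.0
grip_force: 0.0
```

Emit:
{"api": "servo_tool", "payload": {"increments": [[[0, -0.5, -2, 4, 0], [0, -0.5, -2, 8, 0], [0, -0.5, -2, 12, 0], [0, -0.5, -2, 14.5, 0], [0, -0.5, -2, 14.5, 0]]]}}

```text
t: 3.1
tool_pos: [0.4831, 0.1939, 0.1005]
tool_rot: [3.124, -0.3, -0.014]
contact_force: [0.1, -0.0, 0.4]
opening: -0.0003
grip_force: 0.0
```

Run:
```python
from h import *
snap('scene','s1');snap('side','d1')
a=cv2.imread('pics/s1.png')[130:310,300:460];b=cv2.imread('pics/d1.png')[120:270,200:400]
im=np.zeros((540,800,3),np.uint8);im[:450,:400]=cv2.resize(a,(400,450));im[:300,400:]=cv2.resize(b,(400,300));cv2.imwrite('pics/m1.png',im)
```

```text
(no output)
```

View pics/m1.png

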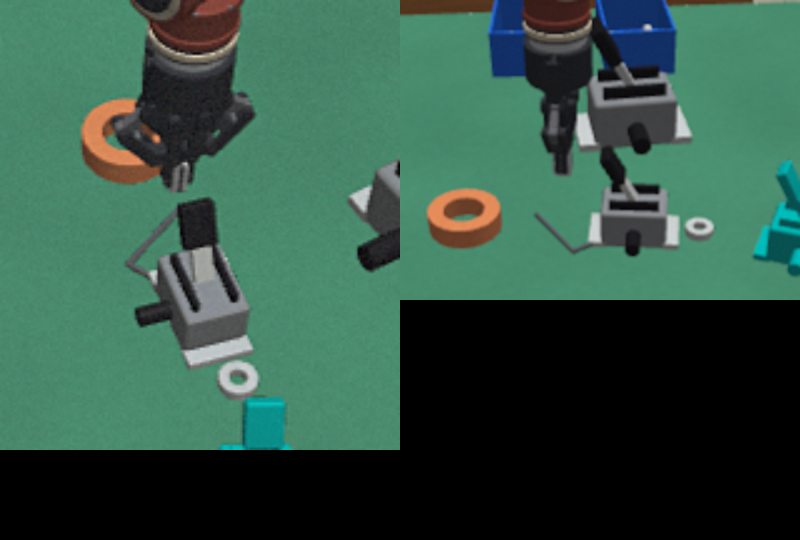

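The closed fingers are just on the robot side of the handle and lined up with it: fingers at (178,175) in the left crop, handle at (198,222). The path is clear, so I'll push.

Emit:
{"api": "servo_tool", "payload": {"increments": [[[0, 2, 0, 0, 0], [0, 4, 0, 0, 0], [0, 5.5, 0, 0, 0], [0, 7, 0, 0, 0], [0, 8, 0, 0, 0]]]}}

```text
t: 3.7
tool_pos: [0.5677, 0.1799, 0.1086]
tool_rot: [-3.126, 0.302, -0.008]
contact_force: [0.2, -0.2, 0.8]
opening: 0.0001
grip_force: 0.0
```

Emit:
{"api": "servo_tool", "payload": {"increments": [[[0, 0.5, 0, 0, 0], [0, 1, 0, 0, 0], [0, 1.3, 0, 0, 0], [0, 1.3, 0, 0, 0], [0, 1.3, 0, 0, 0]]]}}

```text
t: 4.2
tool_pos: [0.5736, 0.1785, 0.1069]
tool_rot: [3.127, -0.301, -0.018]
contact_force: [-19.0, 1.0, 17.4]
opening: -0.0001
grip_force: 12.4
```

Run:
```python
from h import *
o=ctrl.get_obs();print(o['tool_pos'],o['contact_force'],o['t'])
snap('scene','s2');snap('side','d2')
a=cv2.imread('pics/s2.png')[130:310,300:460];b=cv2.imread('pics/d2.png')[120:270,200:400]
im=np.zeros((450,800,3),np.uint8);im[:450,:400]=cv2.resize(a,(400,450));im[:300,400:]=cv2.resize(b,(400,300));cv2.imwrite('pics/m2.png',im)
```

```text
[0.57362593 0.17853972 0.10691936] [-18.97383423   0.95714556  17.44689592] 4.2
```

View pics/m2.png

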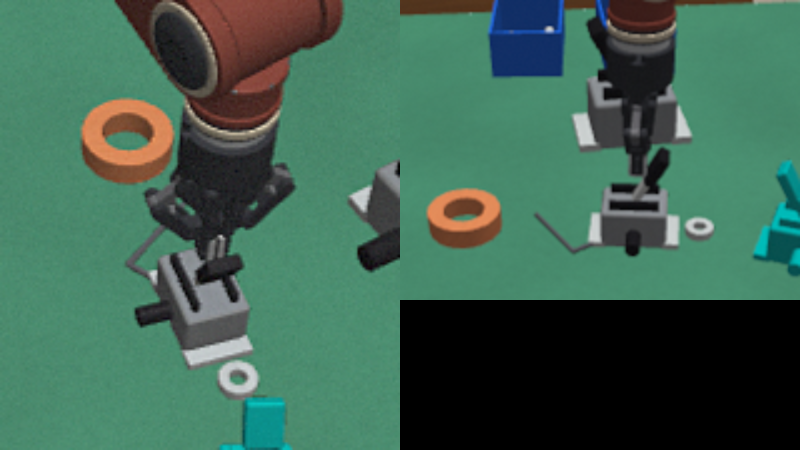

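The handle now leans to the far side, at (225,265) in the left crop and (658,165) in the right one, so the isolator is OFF. Next I'll back off, rise and move to the post.

Emit:
{"api": "servo_tool", "payload": {"increments": [[[0, -2, 0, 0, 0], [0, -3, 0, -1, 0], [0, -3, 0, -5, 0], [0, -3, 0, -9, 0], [0, -3, 0, -13, 0]]]}}

```text
t: 4.8
tool_pos: [0.5477, 0.1831, 0.237]
tool_rot: [3.127, -0.302, 0.0]
contact_force: [1.1, -0.7, 0.4]
opening: -0.0
grip_force: 0.0
```

Emit:
{"api": "servo_tool", "payload": {"increments": [[[6, -1.7, 5, 0, 0], [6, -1.7, 10, 0, 0], [6, -1.7, 15, 0, 0], [6, -1.7, 17.7, 0, 0], [6, -1.7, 17.7, 0, 0]]]}}

```text
t: 5.3
tool_pos: [0.497, 0.0099, 0.2359]
tool_rot: [3.125, -0.309, 0.002]
contact_force: [0.7, 1.3, 0.1]
opening: 0.0598
grip_force: 0.0
```

Emit:
{"api": "servo_tool", "payload": {"increments": [[[6, -1.7, 5, 0, 0], [6, -1.7, 10, 0, 0], [6, -1.7, 15, 0, 0], [6, -1.7, 17.7, 0, 0], [6, -1.7, 17.7, 0, 0]]]}}

```text
t: 5.8
tool_pos: [0.4466, -0.16, 0.2357]
tool_rot: [3.126, -0.309, 0.001]
contact_force: [-0.3, 0.8, 0.3]
opening: 0.0599
grip_force: 0.0
```

Emit:
{"api": "servo_tool", "payload": {"increments": [[[6, 0, 0, 0, -18], [6, 0, 0, 0, -18], [6, 0, 0, 0, -18], [6, 0, 0, 0, -18], [6, 0, 0, 0, -18]]]}}

```text
t: 6.3
tool_pos: [0.4472, -0.1571, 0.2354]
tool_rot: [-3.136, -0.189, -0.0]
contact_force: [0.3, 0.2, -0.1]
opening: 0.0599
grip_force: 0.0
```

Run:
```python
from h import *
o=ctrl.get_obs();print(o['tool_pos'],o['tool_rot'],o['q'],o['opening'])
snap('scene','s3');snap('wrist','w3')
a=cv2.imread('pics/s3.png')[130:310,320:480];b=cv2.imread('pics/w3.png')
im=np.zeros((450,800,3),np.uint8);im[:225,:200]=cv2.resize(a,(200,225));im[:,200:]=cv2.resize(b,(600,450));cv2.imwrite('pics/m3.png',im)
```

```text
[ 0.44719794 -0.15711839  0.23537781] [-3.13580818e+00 -1.88757946e-01 -2.95095683e-04] [-4.95162147e-01 -3.12988830e-01  1.96990786e+00  1.91962759e-04
  1.48457119e+00  9.55374040e-01] 0.059904928104442416
```

View pics/m3.png

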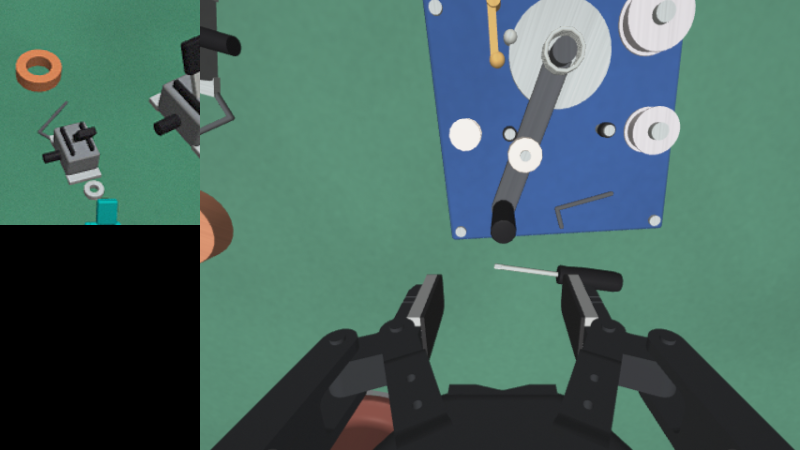

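The isolator stays OFF (left inset). The wrist view shows the post top at about (503,232), i.e. wrist pixel (323,247), and the pivot at about (389,53).

Run:
```python
from h import *
print(at('w3',323.2,246,.12),at('w3',389.3,53,.062))
```

```text
[ 0.44080136 -0.15953826  0.12      ] [ 0.58800425 -0.19455416  0.062     ]
```

Emit:
{"api": "servo_tool", "payload": {"increments": [[[6, -0.7, 0.2, 3, 0], [6, -0.7, 0.2, 6, 0], [6, -0.7, 0.2, 9, 0], [6, -0.7, 0.2, 12, 0], [6, -0.7, 0.2, 13.5, 0]]]}}

```text
t: 6.9
tool_pos: [0.4387, -0.1596, 0.0973]
tool_rot: [-3.134, -0.189, 0.006]
contact_force: [0.2, -0.3, -0.2]
opening: 0.0601
grip_force: 0.0
```

Emit:
{"api": "servo_tool", "payload": {"increments": [[[6, 0, 0, 0, 0], [1.5, 0, 0, 0, 0], [1.5, 0, 0, 0, 0], [1.5, 0, 0, 0, 0], [1.5, 0, 0, 0, 0]]], "newtons": 50}}

```text
t: 7.4
tool_pos: [0.441, -0.1606, 0.1021]
tool_rot: [-3.136, -0.19, -0.003]
contact_force: [-3.0, 3.6, 5.9]
opening: 0.0208
grip_force: 48.7
```

Run:
```python
from h import *
o=ctrl.get_obs();print(o['tool_pos'],o['tool_rot'],o['opening'],o['grip_force'],o['contact_force'])
p=np.array(o['tool_pos']);R=cv2.Rodrigues(np.array(o['tool_rot']))[0]
piv=np.array([.5875,-.1935])
d=p[:2]-piv;print('r',np.hypot(*d),np.arctan2(d[1],d[0]))
for th in(.1,.2,.3,.4,.5,.6,.66,.7,.72):
    c,s=np.cos(th),np.sin(th); q=piv+np.array([[c,-s],[s,c]])@d
    print(th,np.round(R.T@np.r_[q-p[:2],0]*100,2),np.round(-np.degrees(th),1),q)
snap('wrist','w4');snap('side','d4')
```

```text
[ 0.44103328 -0.16058224  0.10206294] [-3.13584322e+00 -1.89916520e-01 -2.71820708e-03] 0.020788374602478767 48.6592698097229 [-2.95911008  3.58303393  5.92697684]
r 0.1501202104777483 2.9205203171096326
0.1 [-0.43  1.44 -0.  ] -5.7 [ 0.43847872 -0.17536897]
0.2 [-0.72  2.91 -0.  ] -11.5 [ 0.43741312 -0.19033685]
0.3 [-0.86  4.4  -0.  ] -17.2 [ 0.43784714 -0.20533634]
0.4 [-0.84  5.9  -0.  ] -22.9 [ 0.43977644 -0.22021756]
0.5 [-0.68  7.4  -0.  ] -28.6 [ 0.44318175 -0.23483183]
0.6 [-0.37  8.86  0.  ] -34.4 [ 0.44802904 -0.24903313]
0.66 [-0.12  9.73  0.  ] -37.8 [ 0.45161    -0.25729644]
0.7 [ 0.08 10.29  0.  ] -40.1 [ 0.45426988 -0.26267956]
0.72 [ 0.19 10.57  0.  ] -41.3 [ 0.45568002 -0.26533015]
```

Emit:
{"api": "servo_tool", "payload": {"increments": [[[1.5, -0.43, 1.44, 0, 0], [1.5, -0.72, 2.91, 0, 0], [1.5, -0.86, 4.4, 0, 0], [1.5, -0.84, 5.9, 0, 0], [1.5, -0.84, 5.9, 0, 0]]]}}

```text
t: 8.0
tool_pos: [0.4375, -0.221, 0.1017]
tool_rot: [-3.135, -0.19, 0.009]
contact_force: [-11.1, 5.2, 12.2]
opening: 0.0205
grip_force: 49.9
```

Emit:
{"api": "servo_tool", "payload": {"increments": [[[1.5, 0.16, 1.5, 0, -6], [1.5, 0.47, 2.96, 0, -12], [1.5, 0.72, 3.83, 0, -18], [1.5, 0.72, 3.83, 0, -20], [1.5, 0.72, 3.83, 0, -20]]]}}

```text
t: 8.5
tool_pos: [0.4508, -0.2581, 0.1019]
tool_rot: [3.056, 0.729, -0.001]
contact_force: [-5.1, 2.7, 6.1]
opening: 0.0209
grip_force: 50.0
```

Run:
```python
from h import *
o=ctrl.get_obs();print(o['tool_pos'],o['tool_rot'],o['opening'],o['grip_force'],o['contact_force'])
p=np.array(o['tool_pos']);d=p[:2]-[.5875,-.1935];print(np.hypot(*d),(np.arctan2(d[1],d[0])%6.2832)-2.9205)
snap('scene','s5');snap('side','d5');snap('wrist','w5')
a=cv2.imread('pics/s5.png')[190:370,130:310];b=cv2.imread('pics/w5.png')
im=np.zeros((420,800,3),np.uint8);im[:360,:360]=cv2.resize(a,(360,360));im[:330,360:]=cv2.resize(b,(440,330));cv2.imwrite('pics/m5.png',im)
```

```text
[ 0.45076161 -0.25805131  0.1018514 ] [ 3.05555549e+00  7.29109531e-01 -9.55298074e-04] 0.020917333697318716 50.02261519432068 [-5.12617942  2.69606589  6.13929163]
0.15120931941776483 0.6621696318094008
```

View pics/m5.png

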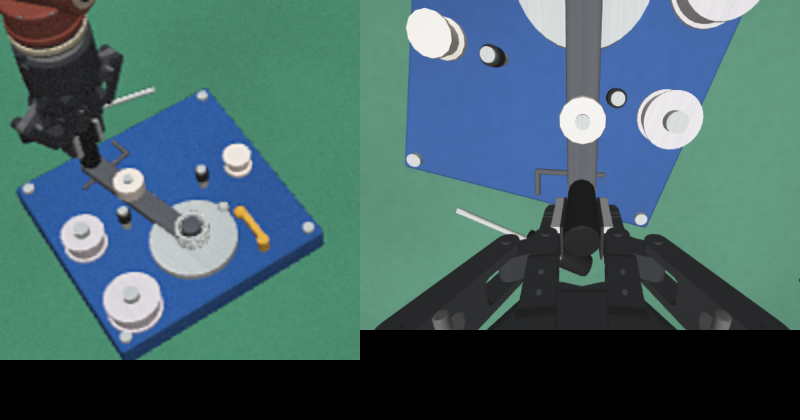

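Emit:
{"api": "servo_tool", "payload": {"increments": [[[1.5, 0, 0.3, 0, 0], [1.5, 0, 0.5, 0, 0], [1.5, 0, 0.5, 0, 0], [1.5, 0, 0.5, 0, 0], [1.5, 0, 0.5, 0, 0]]]}}

```text
t: 9.15
tool_pos: [0.4525, -0.2614, 0.1018]
tool_rot: [-3.053, -0.732, 0.003]
contact_force: [-7.4, 5.5, 9.2]
opening: 0.0207
grip_force: 50.4
```

Run:
```python
from h import *
o=ctrl.get_obs();print(o['t'],o['tool_pos'],o['opening'],o['grip_force'],o['contact_force'])
p=np.array(o['tool_pos']);d=p[:2]-[.5875,-.1935];print(np.hypot(*d),(np.arctan2(d[1],d[0])%6.2832)-2.9205)
snap('scene','s6')
# isolator and bystanders unchanged vs. s3?
a=cv2.imread('pics/s3.png')[180:300,340:420].astype(int);b=cv2.imread('pics/s6.png')[180:300,340:420].astype(int);print(np.abs(a-b).mean())
```

```text
9.15 [ 0.45247683 -0.26141516  0.10182904] 0.02072657278153937 50.35911977291107 [-7.43626222  5.45109575  9.15818015]
0.15114140689070818 0.6871432742516261
3.898090277777778
```

```bash
python3 -c "
from h import *
print(ctrl.finish_job())"
```

```text
the job is handed in; nothing more can be done
None
```

I threw the isolator handle to OFF, then pushed the tensioner post to about 0.69 rad (past the click, stop at 0.75), and handed the job in at about 9 s with the fingers still gripping the post; the bystander items I could compare had not moved.

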